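# Clamp a tin on the one-handed opening board

## Robot

A 6-joint arm with a two-finger parallel gripper is mounted at the origin on a cart in front of the work surface, level with it; the furniture and walls round the work are solid. World frame = base frame: x ahead of the robot, y to its left, z up, the work surface at z = 0. Lengths are in mm, angles in rad, forces in N, time in s.
With the tool pointing down it reaches from about 300 to 750 mm from the base axis. Payload 8.5 kg.
Tool frame: the origin (TCP) lies on the mounting face of the last link; the fingertips stand 166 mm ahead of it and the grasp point (between the pads) lies 147 mm ahead of it; z points along the fingers, y is the line along which they close (so a half turn about z gives the same grasp; the last joint's range is limited). The gripper opens to 88 mm and grips with 3 to 60 N. Pads are 18 mm wide; open, the fingers measure 123 mm over their backs; the gripper's body (75 mm by 187 mm) begins 45 mm behind the grasp point.
Start: joints at [0.967, 0.381, 1.297, -0, 1.464, -0.215], TCP at [208.484, 508.936, 404.748] pointing down, gripper open.
Joint ranges: [-3.11, 3.11], [-0.89, 2.33], [0.22, 2.48], [-1.42, 4.56], [0.17, 2.85], [-2.88, 2.88]. Speed limits (rad/s): [2.39, 2.39, 3.14, 3.14, 3.14, 3.14].

## Interface

Orientations are given as a rotation vector (axis times angle).
In Python, from bench import arm gives the robot as it stands.
- The arm moves only by the shell command python3 -m pendant 'ROWS' [OPENING]. ROWS is a JSON object of lists of equal length, an entry for each row: "travel": the shift along the tool's x, y, z in cm, a list of three; "yaw": the turn about the tool's z in rad. A call has exactly 10 rows; each row is the pose to reach, as a shift and turn from the pose commanded when the call began, along the tool's axes at that moment; what a row does not reach only later rows make up. A row lasts 1/10 s, in which the tool goes at most 50 mm and 8.59 degrees, less where a joint would pass 70% of its speed; a pose out of reach is approached as far as the arm can. A call with a gripper value outside its range is refused whole. OPENING is the closure, from 0 (fully open) to 1 (shut), set as the call begins (- or left out, the last holds). The fingers move at their own pace and stop on an object; the grip force is fixed at half the most. Time passes only in rows, so rows that repeat a pose let the fingers close, or fill a call up. It gives the time, the measured TCP pose, the force, the opening and the grip force at its end, in the units of the state.
- arm.sense(): the state, without advancing time (a new reading comes with each control period).
- arm.camera(name): name is "side" or "top"; returns a dict with "img" (420x560x3 uint8, blue, green, red), "depth" (420x560 float32, mm along the optical axis (not along the pixel's ray), 0 where there is no reading), "fx", "fy", "cx", "cy" (pixels), "origin" and "orientation" of the camera in the world. Camera axes: x right, y down, z forward; pixel columns grow to the right and rows downward; lengths in mm; the calibration is good to about 2 mm. A picture is of the moment at which its call begins.
- arm.finish_job(): hands the job in; it is judged then, once.
Trained networks look in a picture, given as the dict that the camera call returned (one of the last four; its "shot" number tells which), for a name from the list of things; names that differ only in an ending like _2 or _b are one class to them, and where a whole thing is asked for, a point or a joint stands for the part that bears it (a point fixed in the world has none). Each returns a list of dicts, best first, with "confidence" (0 to 1); they miss things now and then, are a little off and sometimes report something else, mostly with a low value. They report only what shows in the picture. A call takes as long as a camera call. They do not tell look-alikes from the thing itself.
- arm.regions_of(picture, name): "pixels" (420x560 bool, what is visible of it) and "at" ([column, row] in pixels, amid what is visible of it).
The state is a dict: "time": time; "joint_pos": joint angles; "joint_vel": joint speeds; "joint_torque": joint torques, N m; "tool_pos": TCP position; "tool_rot": TCP orientation; "contact_force": force on the tool from outside, world axes, zero at the start; "moment": the same for the moment, N m; "finger_gap": finger opening in mm; "grip_force": force on a finger pad.
Only numpy, scipy, OpenCV 4.12 (cv2) and the standard library are available. Lean on these libraries where they do the work, as an engineer would, in place of code of your own. Each camera call takes 0.05 s, during which the arm holds its last target. There are 200 camera calls.

## Task

Of the two tins on the worktop, stand the one with the dark green label upright in the round rubber nest of the opening board and let go of it while the clamp is still open. Then push the red clamp handle over and down past its snap point until it stops, so that the clamp locks on the tin's lid and holds by itself. Leave the pale-labelled tin, the mug and the jar where they stand.

Things in the scene. Friction and masses are not known exactly. Their poses are not given: they have to be found in the camera images.
- tin: The tin to clamp: upright cylinder, diameter 57, height 72, dark green label, silver lid, 0.13 to 0.25 kg, rigid. Origin: centre of its underside, z axis up. It starts on the worktop left of the board.
- other_tin: Bystander: tin of the same size (57 x 72) with a pale, whitish label. Origin: centre of its underside. The two tins may have swapped places.
- mug: Bystander: pale blue mug, 82 x 117 x 91 high. Origin: centre of its underside.
- jar: Bystander: glass jar with black lid, diameter 63, height 94. Origin: centre of its underside.
- board: Opening board, fixed: pale wood 110 (board x) by 235 (board y), top at z = 12; rubber nest ring at its +y end, steel toggle clamp with red handle at its -y end. Origin: on the worktop under the clamp's arm hinge, z up; board +y points from clamp to nest (board edges y -60 and +175), board +x away from the robot. The clamp's steel post spans x -25..25, y -46..21, up to z = 125.
- nest (a point): Centre of the nest's floor, at board (0, 115, 12). The nest is a ring 6 high above this floor, inner diameter 67, outer 78. Free gap between the post and a tin in the nest: about 65. Because the spindle hangs over it, come in leaning 30 to 40 degrees towards board -x (the robot's side) with the fingers on the tin's +y and -y sides, or towards board +y.
- handle (a joint): Handle angle, rad: 0 open (as it starts), grows as it is pushed away from the nest, lowering the arm. Elevation from board +y through up = 80 degrees + this value. With a tin in the nest the spindle meets the lid at about 1.05, then it resists with up to about 3 N at the grip until the over-centre point at 1.36, beyond which it snaps to the stop at 1.53 and stays. Elsewhere friction holds it.
- handle_pivot (a point): Hinge of the handle, at board (0, -30, 65), axis along board x. Handle and arm move in the plane board x = 0. Open, the handle stands up leaning 10 degrees towards the nest; at the stop it lies 12 degrees above level, pointing to board -y.
- grip (a point): Point on the handle's centre line 135 from the hinge, inside the red round grip (diameter 18, from 86 to 169 from the hinge). It moves with the handle.
- spindle_tip (a point): Rubber tip of the spindle (diameter 20) under the end of the clamp arm. The steel arm (19 wide, 14 thick, 120 long, hinged at board y 0, z 115) stands raised 52 degrees at the start and opens no further; the tip then hangs over the nest, 180 above the worktop and 13 from the nest's axis, in the way of a gripper coming straight down. From the board's +y end and its front the space is open.
- spindle (a joint): How far the rubber-tipped spindle is pressed back into the arm against its spring (m): 0 when free, about 0.003 when locked on a tin that stands in the nest (about 9 N on the lid).
Mind the look-alikes: they are no part of the job. What is shaped like the tin but blue or turquoise is not meant.

How it is judged:
By the outcome, as a careful person would: the job done as asked, in the order asked, and still so for the second after the job is handed in, with the robot touching nothing.
It also fails if it takes over 51 s, if anything falls off the work surface, if the arm or the gripper's body presses on something with over 40 N, if the wrist force passes 120 N, or if a joint passes its speed limit or range.

## Working session

There is one attempt and no reset: what is moved stays moved. The work goes in short steps, Python scripts to look and compute and a shell command to move; the robot and the scene stay as the last step left them, time stands still between calls to the robot, and variables do not carry over. Pictures are saved under pics/ and viewed, at most 11 in all, crops included, and the job is handed in when it is done.

```bash
mkdir -p pics
cat > h.py <<'E'
import numpy as np,cv2
from scipy.spatial.transform import Rotation as R
from bench import arm
def rot(o):
    o=np.array(o,float); return o if o.shape==(3,3) else (R.from_rotvec(o).as_matrix() if o.size==3 else R.from_quat(o).as_matrix())
def cloud(p):
    d=p["depth"]; v,u=np.mgrid[:420,:560]
    c=np.dstack([(u-p["cx"])/p["fx"]*d,(v-p["cy"])/p["fy"]*d,d])
    return c@rot(p["orientation"]).T+np.array(p["origin"])
E
python3 - <<'E'
from h import *
print(arm.sense())
ims=[]
for n in("top","side"):
    p=arm.camera(n); P=cloud(p); ims.append(p["img"]); print(n,p["origin"],p["orientation"],p["fx"])
    np.savez(f"{n}0.npz",P=P,img=p["img"],d=p["depth"])
    cv2.imwrite(f"pics/{n}0.png",p["img"])
    for k in("tin","other_tin","mug","jar","board","handle","spindle_tip"):
        for r in arm.regions_of(p,k)[:3]:
            m=r["pixels"]&(p["depth"]>0); q=P[m]
            print(k,round(r["confidence"],2),np.round(r["at"]),m.sum(),np.round(np.percentile(q,[2,50,98],axis=0)).tolist() if m.any() else"")
E
```

```text
{'time': 0.0, 'joint_pos': array([ 9.66686173e-01,  3.81161153e-01,  1.29824482e+00, -9.06775827e-06,
        1.46357006e+00, -2.15284730e-01]), 'joint_vel': array([ 0.00137606, -0.00199836, -0.00033169,  0.00150238, -0.00308596,
       -0.00053701]), 'joint_torque': array([-5.42272437e-05, -4.37913179e+01, -2.24567682e+01,  7.13286828e-02,
        3.50617839e-02, -7.23836001e-05]), 'tool_pos': array([208.4725961 , 508.90596787, 404.16169094]), 'tool_rot': array([-6.06818878e-01, -3.08187624e+00,  1.99847203e-03]), 'contact_force': array([-0.0143748 , -0.6529838 , -0.37422729]), 'moment': array([-0.0580498 , -0.00854041, -0.01262238]), 'grip_force': 0.0, 'finger_gap': 88.2621989863658}
top [ 372.82106367   73.98617621 1408.53216752] [-2.12912087  2.15815815 -0.16829568] 423.64470025089423
tin 0.86 [249. 240.] 287 [[460.0, 159.0, 11.0], [485.0, 185.0, 69.0], [513.0, 211.0, 75.0]]
tin 0.74 [284. 233.] 273 [[490.0, 48.0, 21.0], [515.0, 73.0, 69.0], [543.0, 96.0, 76.0]]
tin 0.7 [396. 218.] 67 [[532.0, -275.0, 97.0], [537.0, -255.0, 209.0], [547.0, -246.0, 232.0]]
other_tin 0.75 [202. 244
[... 912 characters left out ...]
  0.25306226 -0.13414364] 500.95919743423264
tin 0.94 [265. 230.] 384 [[489.0, 39.0, 0.0], [514.0, 51.0, 49.0], [542.0, 96.0, 70.0]]
tin 0.7 [245. 212.] 358 [[458.0, 152.0, -3.0], [482.0, 166.0, 46.0], [512.0, 214.0, 72.0]]
tin 0.69 [292. 280.] 2043 [[489.0, -312.0, 4.0], [535.0, -259.0, 13.0], [598.0, -85.0, 215.0]]
mug 0.72 [235. 172.] 458 [[456.0, 445.0, 5.0], [490.0, 492.0, 61.0], [532.0, 565.0, 90.0]]
jar 0.75 [335. 299.] 789 [[600.0, -390.0, 4.0], [623.0, -379.0, 66.0], [655.0, -336.0, 95.0]]
board 0.84 [289. 285.] 2173 [[488.0, -312.0, -2.0], [535.0, -257.0, 13.0], [606.0, 37.0, 215.0]]
handle 0.54 [295. 256.] 305 [[529.0, -288.0, 65.0], [537.0, -270.0, 163.0], [548.0, -253.0, 229.0]]
```

View pics/top0.png

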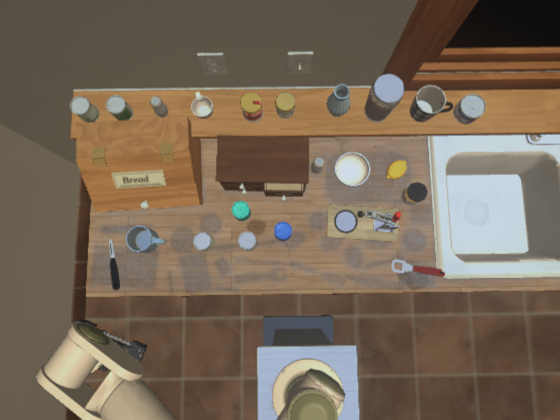

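View pics/side0.png

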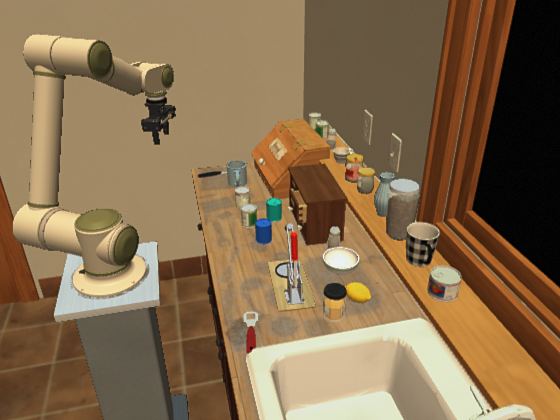

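Candidates, as top pixel / side pixel: silver-lidded tins at top (202,242) / side (242,197) and top (247,240) / side (249,215), a blue can at top (283,231) / side (263,231), and a turquoise can at top (241,210) / side (274,210). The target is one of the two silver-lidded tins, and I'll check the label in a close crop.

Run:
```python
from h import *
S=np.load("side0.npz");T=np.load("top0.npz")
c=cv2.resize(S["img"][180:310,225:315],None,fx=6,fy=4.5,interpolation=cv2.INTER_CUBIC)
c2=cv2.resize(T["img"][195:275,315:415],(585,585),interpolation=cv2.INTER_CUBIC)
cv2.imwrite("pics/crop.png",cv2.resize(np.hstack([c[:585],c2[:, :]]),(800,420)))
# lids
for n,Z in(("top",T),("side",S)):
    P=Z["P"]
    for cx,cy in((485,185),(487,325),(515,72)):
        m=(abs(P[...,2]-72)<6)&(np.hypot(P[...,0]-cx,P[...,1]-cy)<45)
        if m.sum()>8:
            q=P[m][:,:2].astype(np.float32); (ctr,r)=cv2.minEnclosingCircle(q); print(n,m.sum(),q.mean(0),ctr,r,np.median(P[m][:,2]))
            print("  colour below", )
    m=(abs(P[...,2]-12)<5)&(abs(P[...,0]-545)<90)&(abs(P[...,1]+190)<160)
    hsv=cv2.cvtColor(Z["img"],cv2.COLOR_BGR2HSV)
    q=P[m][:,:2].astype(np.float32); print("board",cv2.minAreaRect(q),m.sum())
    # high things
    m=(P[...,2]>100)&(abs(P[...,0]-545)<70)&(abs(P[...,1]+200)<130)
    for z0 in range(100,240,20):
        k=m&(P[...,2]>=z0)&(P[...,2]<z0+20)
        red=k&((hsv[...,0]<8)|(hsv[...,0]>172))&(hsv[...,1]>150)
        if red.any():print(" red",z0,np.round(P[red].mean(0)),red.sum())
        k&=~red
        if k.any():print(" steel",z0,np.round(P[k].mean(0)),k.sum())
```

```text
top 220 [487.32028 186.46864] (487.1275939941406, 186.51687622070312) 28.246118545532227 69.65516236005897
  colour below
top 237 [488.3324  328.21298] (488.3499450683594, 328.0237121582031) 28.58979034423828 70.18614286816296
  colour below
top 213 [518.0234    72.644844] (517.4979858398438, 72.47248077392578) 28.362499237060547 69.85881069944548
  colour below
board ((545.6450805664062, -191.09945678710938), (317.4669189453125, 178.00421142578125), 89.86366271972656) 1670
 steel 100 [ 538. -254.  114.] 43
 steel 120 [ 541. -248.  126.] 35
 red 140 [ 532. -264.  154.] 1
 steel 140 [ 541. -237.  150.] 30
 red 160 [ 533. -261.  172.] 2
 steel 160 [ 542. -223.  172.] 26
 steel 180 [ 546. -175.  191.] 66
 steel 200 [ 545. -186.  210.] 72
 red 220 [ 541. -253.  229.] 24
 steel 220 [ 540. -244.  225.] 10
side 79 [486.11063 182.57007] (483.69866943359375, 182.73147583007812) 32.526031494140625 67.99365506942627
  colour below
side 67 [486.46567 324.32193] (484.04058837890625, 329.3997802734375) 33.742679595947266 68.01083028149753
  colour below
side 87 [516.31195  68.92643] (516.7177124023438, 69.63997650146484) 32.24177551269531 68.2489992639222
  colour below
board ((543.5276489257812, -198.59100341796875), (239.02735900878906, 109.89733123779297), 85.44400787353516) 1165
 steel 100 [ 536. -264.  110.] 87
 steel 120 [ 537. -261.  128.] 55
 red 140 [ 538. -273.  154.] 21
 steel 140 [ 534. -245.  149.] 28
 red 160 [ 538. -271.  171.] 42
 steel 160 [ 534. -223.  169.] 22
 red 180 [ 537. -265.  191.] 38
 steel 180 [ 541. -203.  190.] 39
 red 200 [ 537. -264.  210.] 38
 steel 200 [ 543. -190.  210.] 35
 red 220 [ 538. -260.  226.] 29
```

View pics/crop.png

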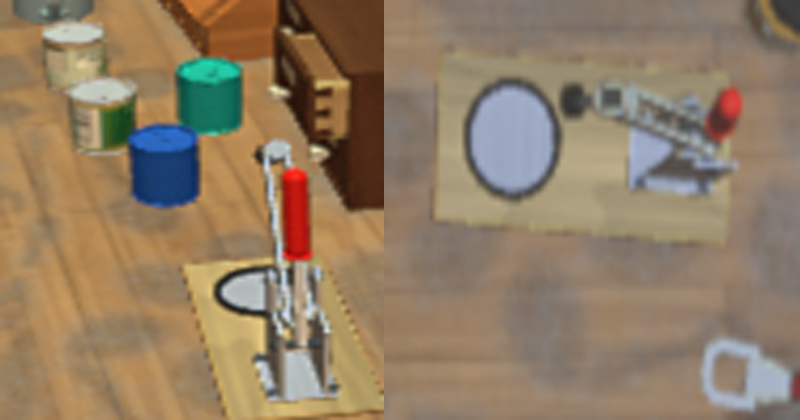

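Crop: the tin at side (249,215) has the dark green label, so the target stands at about (487,185). The one behind it at (242,197) is pale. The nest, raised spindle and red handle are all visible on the board. Next I fit the board pose and check the pendant's usage.

```bash
python3 -m pendant --help 2>&1 | head -30
python3 - <<'E'
from h import *
p={n:arm.camera(n) for n in("top","side")}
def plane(pp,uv,z):
    uv=np.asarray(uv,float); d=np.c_[(uv[:,0]-pp["cx"])/pp["fx"],(uv[:,1]-pp["cy"])/pp["fy"],np.ones(len(uv))]@rot(pp["orientation"]).T
    o=np.array(pp["origin"]); return o+d*((z-o[2])/d[:,2])[:,None]
for n,pp in p.items():
    r=[x for x in arm.regions_of(pp,"board")][0]
    m=r["pixels"]; P=cloud(pp)
    k=m&(abs(P[...,2]-12)<7)
    k=cv2.morphologyEx(k.astype(np.uint8),cv2.MORPH_OPEN,np.ones((3,3)))
    v,u=np.nonzero(k); q=plane(pp,np.c_[u,v],12)[:,:2].astype(np.float32)
    (c,s,a)=cv2.minAreaRect(q); print(n,"board rect",c,s,a); print(cv2.boxPoints((c,s,a)).round(1).tolist())
    g=cv2.cvtColor(pp["img"],cv2.COLOR_BGR2HSV)
    dark=m&(g[...,2]<75)&(P[...,2]<30)
    v,u=np.nonzero(dark); q=plane(pp,np.c_[u,v],18)[:,:2]
    q=q[abs(q[:,1]+140)<60]
    A=np.c_[2*q,np.ones(len(q))]
    for _ in range(4):
        A=np.c_[2*q,np.ones(len(q))]; s=np.linalg.lstsq(A,(q**2).sum(1),rcond=None)[0]; rr=np.sqrt(s[2]+s[0]**2+s[1]**2)
        e=abs(np.hypot(*(q-s[:2]).T)-rr); q=q[e<max(4,np.median(e)*2)]
    print("ring",s[:2],rr,len(q))
    for x in arm.regions_of(pp,"spindle_tip")[:1]: print("tip",x["at"],x["confidence"],plane(pp,[x["at"]],190))
    # high points of the arm and grip
    hsv=g; red=m&((g[...,0]<8)|(g[...,0]>172))&(g[...,1]>150)
    q=P[red&(P[...,2]>140)]; q=q[abs(q[:,0]-540)<30]; print("grip pts",len(q),q.mean(0),q.min(0),q.max(0))
E
```

```text
invalid input: not JSON, or not a number
top board rect (545.572998046875, -193.19412231445312) (233.91783142089844, 109.60366821289062) 85.40023803710938
[[481.6000061035156, -305.3999938964844], [590.7999877929688, -314.20001220703125], [609.5999755859375, -81.0], [500.29998779296875, -72.19999694824219]]
ring [ 551.81693235 -136.93738261] 35.78960683146901 4
tip [360.4, 213.6] 0.5 [[ 550.40638005 -155.101785    190.        ]]
grip pts 27 [ 540.23766499 -254.24900127  222.02164186] [ 532.53197024 -266.0183788   147.88238726] [ 548.63500557 -246.97374276  233.23848501]
side board rect (541.9490356445312, -201.488525390625) (237.54058837890625, 108.83821105957031) 85.69094848632812
[[478.79998779296875, -315.79998779296875], [587.2999877929688, -324.0], [605.0999755859375, -87.0999984741211], [496.6000061035156, -79.0]]
ring [ 546.62682756 -142.49654074] 34.9289771766 36
grip pts 161 [ 537.37996833 -266.8884013   190.26546019] [ 530.07587465 -278.23521048  149.19456667] [ 548.98554319 -201.99612231  230.9898456 ]
```

No tilt is available from the pendant, only yaw, so I'll work with the tool vertical. From the board's +y end, the fingers close along board x and hold the tin off-centre in the pads. That keeps the gripper body clear of the spindle, so I can set the tin over the nest's rim, let it drop in, and nudge it home.

```bash
cat >> h.py <<'E'
def go(x,y,z,ang=None):
    "tool-axis shift (cm) to TCP x,y,z; yaw so that tool y points at world angle ang (deg)"
    s=arm.sense(); M=R.from_rotvec(s["tool_rot"]).as_matrix()
    d=M.T@(np.array([x,y,z])-s["tool_pos"])/10
    a=np.degrees(np.arctan2(M[1,1],M[0,1])); print("shift cm",d.round(2),"tool y at",a.round(2),"tilt",M[2].round(3), "yaw",None if ang is None else np.radians(a-ang).round(3))
E
python3 -c "
from h import *
go(487,189,290,-4.6); go(487,189,185)"
```

```text
shift cm [-37.9  -19.05  11.47] tool y at 67.72 tilt [ 0. -0. -1.] yaw 1.262
shift cm [-37.9  -19.05  21.97] tool y at 67.72 tilt [ 0. -0. -1.] yaw None
```

```bash
python3 -m pendant '{"travel":[[-2,-1,0.5],[-6,-3,1.5],[-10,-5,3],[-15,-7.5,4.5],[-20,-10,6],[-25,-12.5,7.5],[-29.5,-15,9],[-33.5,-17,10.5],[-36.5,-18.5,11.5],[-37.9,-19.05,11.5]],"yaw":[0.07,0.2,0.34,0.48,0.62,0.76,0.9,1.04,1.17,1.262]}' 0; python3 -c "
from h import *
print(arm.sense()['joint_pos'].round(2));go(487,189,290,-4.6); go(487,189,185)"
```

```text
time: 2.1
tool_pos: [488.8, 186.1, 288.3]
tool_rot: [-2.316, -2.121, 0.003]
contact_force: [-0.2, 1.0, 0.7]
finger_gap: 88.3
grip_force: 0.0
[ 0.14  0.45  1.55 -0.    1.14  0.23]
shift cm [ 0.27 -0.2  -0.17] tool y at -5.03 tilt [-0.001 -0.002 -1.   ] yaw -0.007
shift cm [ 0.28 -0.18 10.33] tool y at -5.03 tilt [-0.001 -0.002 -1.   ] yaw None
```

```bash
python3 -m pendant '{"travel":[[0,0,1],[0,0,3],[0,0,5],[0,0,7],[0,0,9],[0,0,10],[0,0,10.4],[0,0,10.4],[0,0,10.4],[0,0,10.4]],"yaw":[0,0,0,0,0,0,0,0,0,0]}'
python3 - <<'E'
from h import *
go(487,189,185,-4.6)
p=arm.camera("side");P=cloud(p);q=arm.camera("top")
cv2.imwrite("pics/c1.png",np.hstack([cv2.resize(p["img"][150:260,200:310],(400,400)),cv2.resize(q["img"][190:290,200:300],(400,400))]))
E
```

```text
time: 3.1
tool_pos: [487.1, 189.1, 186.5]
tool_rot: [2.308, 2.131, 0.002]
contact_force: [0.9, 0.7, -0.5]
finger_gap: 88.0
grip_force: 0.0
shift cm [-0.01 -0.01  0.15] tool y at -4.57 tilt [ 0.     0.001 -1.   ] yaw 0.001
```

View pics/c1.png

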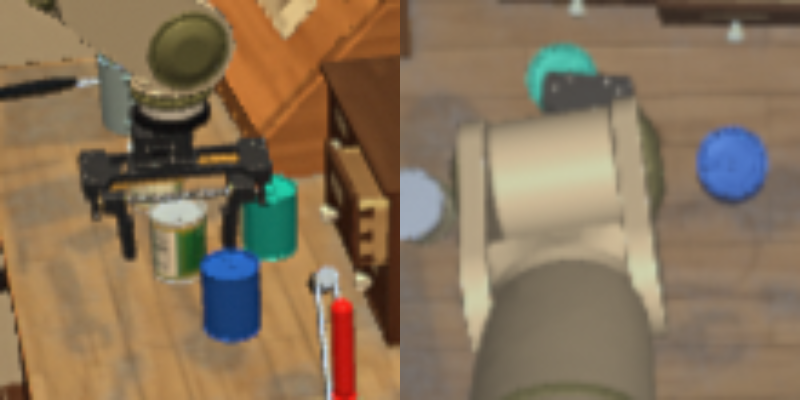

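The gripper straddles the green-labelled tin: tin at crop (178,240), fingers at (125,230) and (230,220). The wrist link sits low above the flange, so I raise the grasp by 12 mm before closing.

```bash
python3 -m pendant '{"travel":[[0,0,-0.6],[0,0,-1.1],[0,0,-1.1],[0,0,-1.1],[0,0,-1.1],[0,0,-1.1],[0,0,-1.1],[0,0,-1.1],[0,0,-1.1],[0,0,-1.1]],"yaw":[0,0,0,0,0,0,0,0,0,0]}' - && python3 -m pendant '{"travel":[[0,0,0],[0,0,0],[0,0,0],[0,0,0],[0,0,0],[0,0,0],[0,0,0],[0,0,0],[0,0,0],[0,0,0]],"yaw":[0,0,0,0,0,0,0,0,0,0]}' 1
python3 - <<'E'
from h import *
p=arm.camera("side");P=cloud(p)
m=(abs(P[...,2]-70)<6)&(np.hypot(P[...,0]-485,P[...,1]-185)<36)
q=P[m]; print("lid",m.sum(),q.mean(0),np.percentile(q,[2,98],axis=0).round(1).tolist(),cv2.minEnclosingCircle(q[:,:2].astype(np.float32)))
v,u=np.nonzero(m); print(u.min(),u.max(),v.min(),v.max())
go(487,189,197,-4.6)
E
```

```text
time: 4.2
tool_pos: [487.0, 189.0, 196.7]
tool_rot: [-2.308, -2.131, 0.0]
contact_force: [-0.1, -0.5, 0.0]
finger_gap: 88.2
grip_force: 0.0
time: 5.2
tool_pos: [487.0, 189.0, 196.7]
tool_rot: [-2.308, -2.131, 0.0]
contact_force: [-0.2, -0.4, 0.3]
finger_gap: 56.6
grip_force: 30.0
lid 117 [484.93122505 183.49727113  68.57791244] [[452.7, 156.0, 64.2], [516.1, 212.9, 75.1]] ((484.5374755859375, 183.72959899902344), 33.37767791748047)
239 257 204 213
shift cm [ 0.   -0.   -0.03] tool y at -4.58 tilt [-0.  0. -1.] yaw 0.0
```

```bash
python3 -c "
from h import *
go(487,189,290,-4.6); go(555,-60,290); go(555,-60,228); go(552,-104,228)"
```

```text
shift cm [ 0.    0.   -9.33] tool y at -4.58 tilt [-0.  0. -1.] yaw 0.0
shift cm [-24.27   8.77  -9.32] tool y at -4.58 tilt [-0.  0. -1.] yaw None
shift cm [-24.27   8.77  -3.12] tool y at -4.58 tilt [-0.  0. -1.] yaw None
shift cm [-28.68   8.82  -3.12] tool y at -4.58 tilt [-0.  0. -1.] yaw None
```

```bash
python3 -m pendant '{"travel":[[0,0,-2],[0,0,-5],[0,0,-8],[-1,0.4,-9.3],[-4,1.5,-9.3],[-8,3,-9.3],[-12,4.5,-9.3],[-16,6,-9.3],[-20,7.3,-9.3],[-22.5,8.3,-9.3]],"yaw":[0,0,0,0,0,0,0,0,0,0]}' && python3 -m pendant '{"travel":[[-1,0.3,1],[-1.8,0.5,3],[-1.8,0.5,5],[-1.8,0.5,6.2],[-1.8,0.5,6.2],[-2.3,0.5,6.2],[-3,0.5,6.2],[-4,0.5,6.2],[-4.5,0.5,6.2],[-4.5,0.5,6.2]],"yaw":[0,0,0,0,0,0,0,0,0,0]}'
python3 - <<'E'
from h import *
go(552,-104,228,-4.6)
p=arm.camera("side");P=cloud(p)
np.savez("s2.npz",P=P,img=p["img"]); q=arm.camera("top")
cv2.imwrite("pics/c2.png",np.hstack([cv2.resize(p["img"][200:320,230:330],(480,576),interpolation=cv2.INTER_CUBIC),cv2.resize(q["img"][180:280,320:420],(320,576))]))
E
```

```text
time: 6.25
tool_pos: [552.0, -44.6, 289.4]
tool_rot: [-2.31, -2.129, 0.001]
contact_force: [0.5, 0.7, -2.2]
finger_gap: 56.7
grip_force: 30.0
time: 7.25
tool_pos: [553.1, -88.2, 228.0]
tool_rot: [2.309, 2.129, 0.0]
contact_force: [1.6, -0.2, -1.9]
finger_gap: 57.0
grip_force: 30.0
shift cm [-1.58  0.02  0.  ] tool y at -4.66 tilt [-0.     0.001 -1.   ] yaw -0.001
```

View pics/c2.png

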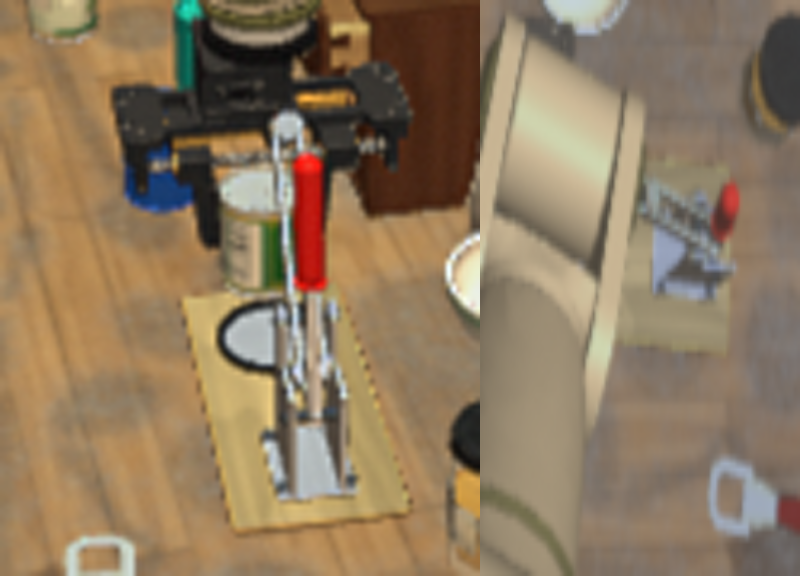

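The tin hangs behind the nest, at crop (255,230) with the ring at (265,335), and the spindle and handle stand clear in front. I take the camera bias from the held tin and apply it to the ring and board.

Run:
```python
from h import *
p=arm.camera("side");P=cloud(p);s=arm.sense();t=s["tool_pos"]
m=(abs(P[...,2]-103)<6)&(np.hypot(P[...,0]-t[0],P[...,1]-t[1])<38)
g=cv2.cvtColor(p["img"],cv2.COLOR_BGR2HSV)
m&=(g[...,1]<70)&(g[...,2]>110)
q=P[m];print("lid",m.sum(),q.mean(0),np.percentile(q,[3,97],axis=0).round(1).tolist())
# label side: fit cylinder from mid-height points
m=(P[...,2]>45)&(P[...,2]<85)&(abs(P[...,0]-t[0])<32)&(P[...,1]>t[1]-50)&(P[...,1]<t[1]+5)
q=P[m][:,:2]
from scipy.optimize import least_squares
f=least_squares(lambda c:np.hypot(q[:,0]-c[0],q[:,1]-c[1])-28.5,[t[0],t[1]],loss="soft_l1",f_scale=2);print("cyl",len(q),f.x,np.median(abs(f.fun)),"tcp",t)
# ring in side by plane z=18
k=(g[...,2]<70)&(np.hypot(P[...,0]-549,P[...,1]+140)<52)&(P[...,2]<35)
v,u=np.nonzero(k);print(len(u))
d=np.c_[(u-p["cx"])/p["fx"],(v-p["cy"])/p["fy"],np.ones(len(u))]@rot(p["orientation"]).T;o=np.array(p["origin"])
w=(o+d*((17-o[2])/d[:,2])[:,None])[:,:2]
f=least_squares(lambda c:np.hypot(w[:,0]-c[0],w[:,1]-c[1])-36.5,[548,-140],loss="soft_l1",f_scale=2);print("ring",f.x,np.median(abs(f.fun)))
```

```text
lid 84 [547.43269581 -90.05349468  99.56600908] [[527.2, -117.7, 97.2], [572.8, -64.3, 104.2]]
cyl 145 [551.68056416 -90.89401114] 1.6807844306950308 tcp [553.07637143 -87.16090818 227.82348528]
32
ring [ 548.96241669 -141.88704623] 1.261315042377312
```

```bash
python3 -m pendant '{"travel":[[-0.4,0.1,0],[-0.9,0.14,0],[-1.4,0.14,0],[-1.8,0.14,0],[-2.1,0.14,0],[-2.1,0.14,0.4],[-2.1,0.14,0.8],[-2.1,0.14,1.1],[-2.1,0.14,1.2],[-2.1,0.14,1.2]],"yaw":[0,0,0,0,0,0,0,0,0,0]}'
python3 - <<'E'
from h import *
p=arm.camera("side");print(arm.sense()["tool_pos"],arm.sense()["contact_force"])
cv2.imwrite("pics/c3.png",cv2.resize(p["img"][200:320,230:330],(660,594),interpolation=cv2.INTER_CUBIC))
E
```

```text
time: 8.4
tool_pos: [552.8, -108.1, 215.5]
tool_rot: [-2.308, -2.131, 0.0]
contact_force: [0.3, -0.1, -1.8]
finger_gap: 56.5
grip_force: 30.0
[ 552.86659601 -108.15376807  215.66954761] [-0.27509143 -0.33486398 -1.13141776]
```

View pics/c3.png

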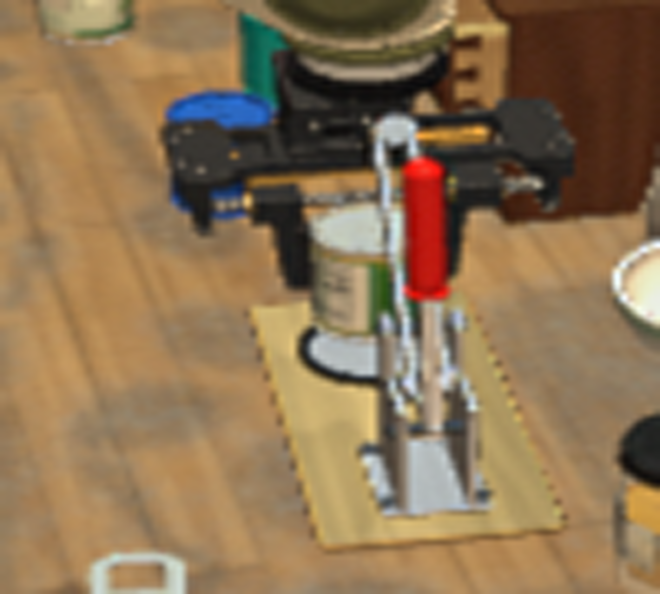

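The tin is over the nest's rear rim, with no contact force. I release it so it tips into the nest.

```bash
python3 -m pendant '{"travel":[[0,0,0],[0,0,0],[0,0,0],[0,0,0],[0,0,0],[0,0,0],[0,0,0],[0,0,0],[0,0,0],[0,0,0]],"yaw":[0,0,0,0,0,0,0,0,0,0]}' 0.3
python3 - <<'E'
from h import *
p=arm.camera("side");P=cloud(p);t=arm.sense()["tool_pos"]
cv2.imwrite("pics/c4.png",cv2.resize(p["img"][200:320,230:330],(660,594),interpolation=cv2.INTER_CUBIC))
g=cv2.cvtColor(p["img"],cv2.COLOR_BGR2HSV)
m=(P[...,2]>72)&(P[...,2]<97)&(np.hypot(P[...,0]-t[0],P[...,1]-t[1]+12)<42)&(g[...,1]<70)&(g[...,2]>110)
q=P[m];print("lid",m.sum(),q.mean(0));A=np.c_[q[:,:2],np.ones(len(q))];print("slope",np.linalg.lstsq(A,q[:,2],rcond=None)[0])
E
```

```text
time: 9.45
tool_pos: [552.8, -108.2, 215.8]
tool_rot: [2.309, 2.131, 0.0]
contact_force: [0.1, -0.4, -1.1]
finger_gap: 61.7
grip_force: 0.0
lid 107 [ 545.66653493 -108.98750323   86.20136876]
slope [-1.19458216e-02 -5.47766355e-02  8.67498351e+01]
```

View pics/c4.png

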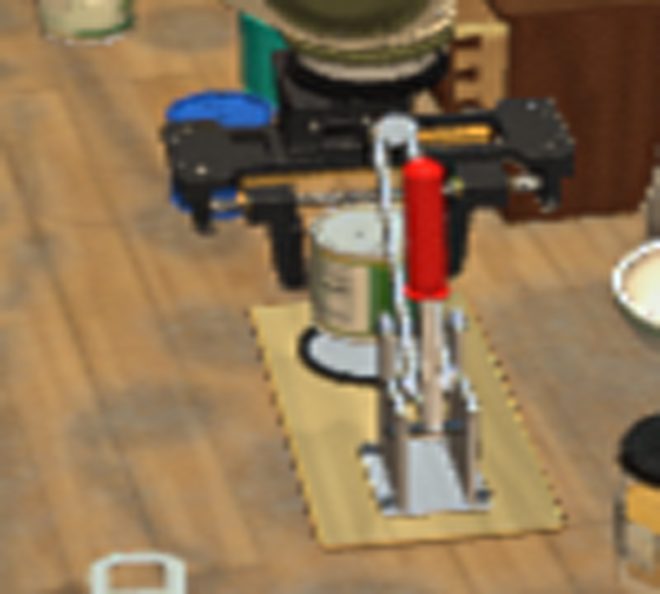

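The tin stands level across the rim because the ring's sides support it, and it hasn't dropped in. I back off, close the fingers and push it home from behind.

```bash
python3 -m pendant '{"travel":[[0,0,0],[0,0,0],[0,0,0],[0,0,0],[1,0,0],[2.5,0,0],[4,0,0],[5,0,0],[5,0,0.8],[5,0,1.6]],"yaw":[0,0,0,0,0,0,0,0,0,0]}' 0 && python3 -m pendant '{"travel":[[0,0,0],[0,0,0],[0,0,0],[0,0,0],[0,0,0],[0,0,0],[0,0,0],[0,0,0],[0,0,0],[0,0,0]],"yaw":[0,0,0,0,0,0,0,0,0,0]}' 1 && python3 -m pendant '{"travel":[[-0.4,0,0],[-0.8,0,0],[-1.2,0,0],[-1.5,0,0],[-1.8,0,0],[-2.1,0,0],[-2.4,0,0],[-2.7,0,0],[-3,0,0],[-3.2,0,0]],"yaw":[0,0,0,0,0,0,0,0,0,0]}'
```

```text
time: 10.5
tool_pos: [556.8, -58.0, 199.2]
tool_rot: [2.307, 2.132, 0.0]
contact_force: [0.5, -0.3, 0.2]
finger_gap: 88.2
grip_force: 0.0
time: 11.5
tool_pos: [556.8, -58.4, 199.8]
tool_rot: [2.309, 2.131, 0.0]
contact_force: [0.3, -0.3, 0.2]
finger_gap: 10.0
grip_force: 0.0
time: 12.5
tool_pos: [554.2, -90.6, 199.7]
tool_rot: [-2.309, -2.131, 0.0]
contact_force: [0.5, 0.9, -0.0]
finger_gap: 0.1
grip_force: 0.3
```

```bash
python3 -m pendant '{"travel":[[-0.2,0,0],[-0.4,0,0],[-0.6,0,0],[-0.7,0,0],[-0.8,0,0],[-0.9,0,0],[-1,0,0],[-1,0,0],[-1,0,0],[-1,0,0]],"yaw":[0,0,0,0,0,0,0,0,0,0]}'
python3 - <<'E'
from h import *
p=arm.camera("side");P=cloud(p);t=arm.sense()["tool_pos"]
cv2.imwrite("pics/c5.png",cv2.resize(p["img"][200:320,230:330],(660,594),interpolation=cv2.INTER_CUBIC))
g=cv2.cvtColor(p["img"],cv2.COLOR_BGR2HSV)
m=(P[...,2]>72)&(P[...,2]<97)&(np.hypot(P[...,0]-550,P[...,1]+135)<48)&(g[...,1]<70)&(g[...,2]>110)
q=P[m];print("lid",m.sum(),q.mean(0));A=np.c_[q[:,:2],np.ones(len(q))];print("slope",np.linalg.lstsq(A,q[:,2],rcond=None)[0])
E
```

```text
time: 13.5
tool_pos: [553.5, -100.3, 199.8]
tool_rot: [2.308, 2.131, -0.0]
contact_force: [0.7, -0.3, -0.2]
finger_gap: 0.8
grip_force: 0.0
lid 98 [ 540.86683529 -134.87762138   80.18596669]
slope [-3.67827559e-02 -2.62071904e-02  9.65457760e+01]
```

View pics/c5.png

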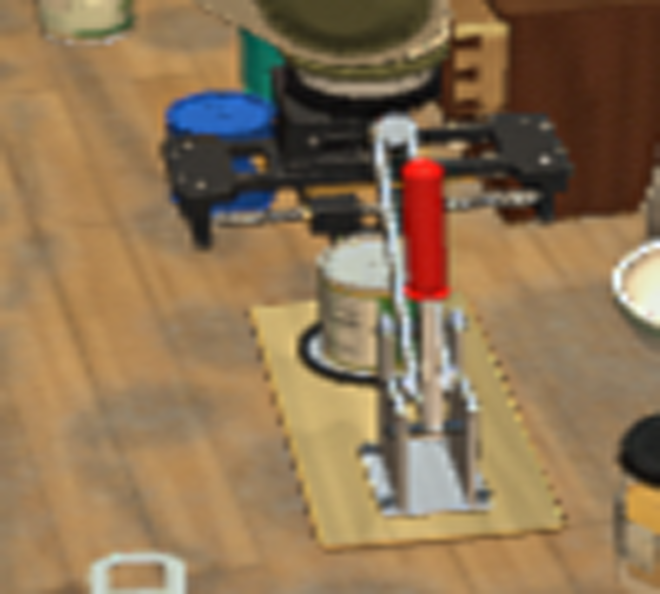

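The tin has dropped into the nest: its lid is about 6 mm lower and level, at crop (355,262), with the ring round it. I retreat, rise, and come down between the handle and the raised arm.

```bash
python3 -m pendant '{"travel":[[1,0,0],[3,0,0],[3,0,-4],[3,0,-8],[3,0,-12],[3,0,-16],[3,0,-20],[1,0,-22],[-3,0,-22],[-7,0,-22]],"yaw":[0,0,0,0,0,0,0,0,0,0]}' && python3 -m pendant '{"travel":[[-3,0,0],[-5.5,0,0],[-6.2,0,0],[-6.2,0,0],[-6.2,0,1],[-6.2,0,2.5],[-6.2,0,4],[-6.2,0,5.3],[-6.2,0,5.9],[-6.2,0,5.9]],"yaw":[0,0,0,0,0,0,0,0,0,0]}'
python3 - <<'E'
from h import *
s=arm.sense();t=s["tool_pos"];b=t[:2]-[540.8,-256.6];by=np.array([.0803,.9968]);print("Y",b@by,"X",b@[.9968,-.0803],"Z",t[2]-166,s["contact_force"]); go(*t,-4.6)
p=arm.camera("side")
cv2.imwrite("pics/c6.png",cv2.resize(p["img"][170:310,230:350],(660,594),interpolation=cv2.INTER_CUBIC))
E
```

```text
time: 14.55
tool_pos: [547.7, -169.9, 420.7]
tool_rot: [2.305, 2.132, 0.001]
contact_force: [0.7, -0.2, -0.5]
finger_gap: 0.8
grip_force: 0.0
time: 15.55
tool_pos: [543.1, -230.8, 359.9]
tool_rot: [-2.306, -2.131, 0.0]
contact_force: [0.9, -0.2, 0.6]
finger_gap: 0.3
grip_force: 0.0
Y 25.88465541279387 X 0.1869449926512276 Z 193.88219824860926 [ 0.93824794 -0.19869569  0.64204686]
shift cm [0. 0. 0.] tool y at -4.52 tilt [ 0.001 -0.002 -1.   ] yaw 0.001
```

View pics/c6.png

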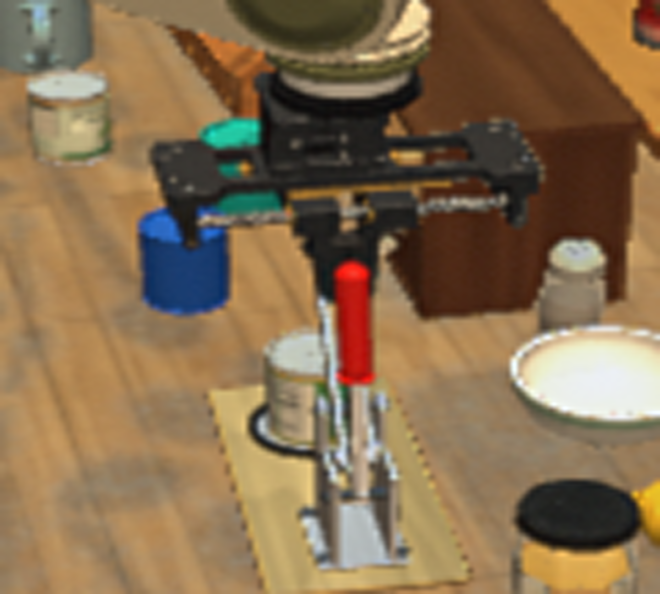

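```bash
python3 -m pendant '{"travel":[[-1,0,0],[-2.4,0,0],[-3.8,0,0],[-5,0,0],[-6.1,0,0],[-7.2,0,0.2],[-8.3,0,0.4],[-9.4,0,0.8],[-10.4,0,1.2],[-11.4,0,1.8]],"yaw":[0,0,0,0,0,0,0,0,0,0]}'
python3 - <<'E'
from h import *
p=arm.camera("side")
cv2.imwrite("pics/c7.png",cv2.resize(p["img"][170:310,230:350],(660,594),interpolation=cv2.INTER_CUBIC))
E
```

```text
time: 16.6
tool_pos: [533.7, -346.3, 342.4]
tool_rot: [2.308, 2.131, -0.0]
contact_force: [0.0, 0.3, -0.0]
finger_gap: 0.5
grip_force: 0.1
```

View pics/c7.png

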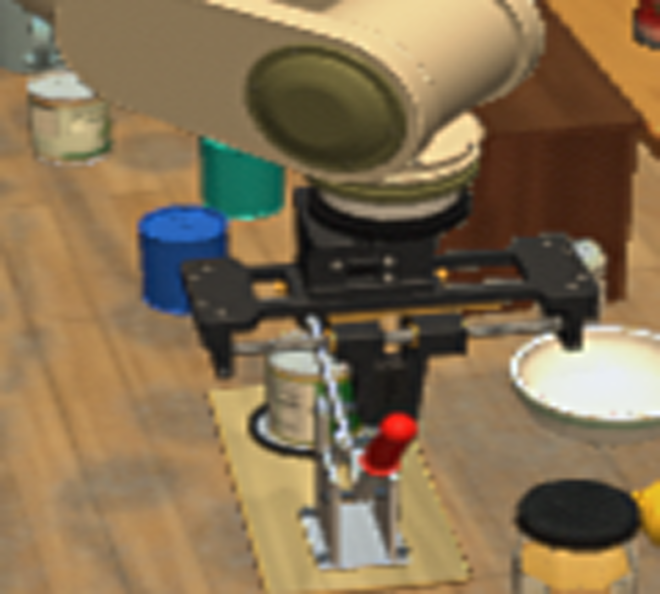

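The handle is over at crop (390,440) and the arm is coming down, with the tin still in its nest. I continue along the arc past the snap point.

```bash
python3 -m pendant '{"travel":[[-1,0,0.6],[-1.9,0,1.3],[-2.7,0,2.1],[-3.4,0,2.9],[-4.1,0,3.8],[-4.6,0,4.6],[-5,0,5.4],[-5.3,0,6.1],[-5.5,0,6.7],[-5.7,0,7.2]],"yaw":[0,0,0,0,0,0,0,0,0,0]}' && python3 -m pendant '{"travel":[[0,0,0.1],[0,0,0.2],[0,0,0.3],[0,0,0.4],[0,0,0.5],[0,0,0.5],[0,0,0.5],[0,0,0.5],[0,0,0.5],[0,0,0.5]],"yaw":[0,0,0,0,0,0,0,0,0,0]}'
python3 - <<'E'
from h import *
p=arm.camera("side");P=cloud(p);g=cv2.cvtColor(p["img"],cv2.COLOR_BGR2HSV)
red=((g[...,0]<8)|(g[...,0]>172))&(g[...,1]>150)&(abs(P[...,0]-535)<40)&(P[...,1]<-280)&(P[...,1]>-460)&(P[...,2]>40)
q=P[red];print(len(q),np.percentile(q,[3,50,97],axis=0).round(0).tolist())
o=np.array([540.8,-256.6]);y=(q[:,:2]-o)@[.0803,.9968];print("elev",np.degrees(np.arctan2(np.median(q[:,2])-65,np.median(y)+30)), np.polyfit(y,q[:,2],1))
E
```

```text
time: 17.65
tool_pos: [529.2, -402.4, 270.2]
tool_rot: [-2.308, -2.131, 0.0]
contact_force: [-0.2, 0.4, -0.4]
finger_gap: 0.6
grip_force: 0.0
time: 18.65
tool_pos: [529.2, -402.2, 267.7]
tool_rot: [2.307, 2.129, -0.001]
contact_force: [-2.8, 1.6, 10.3]
finger_gap: 0.3
grip_force: 4.9
73 [[515.0, -446.0, 97.0], [523.0, -434.0, 103.0], [532.0, -410.0, 109.0]]
elev 165.82572734890806 [-1.55052150e-02  9.97981292e+01]
```

Contact force is 10 N at the stop height. I back straight up and look.

```bash
python3 -m pendant '{"travel":[[0,0,-1],[0,0,-3],[0,0,-6],[0,0,-9],[0,0,-12],[-1,0,-14],[-3,-3,-15],[-4,-7,-15],[-5,-10,-15],[-5,-10,-15]],"yaw":[0,0,0,0,0,0,0,0,0,0]}'
python3 - <<'E'
from h import *
p=arm.camera("side");P=cloud(p);q=arm.camera("top")
cv2.imwrite("pics/c8.png",np.hstack([cv2.resize(p["img"][150:330,200:360],(480,540),interpolation=cv2.INTER_CUBIC),cv2.resize(q["img"][180:280,320:420],(320,540))]))
g=cv2.cvtColor(p["img"],cv2.COLOR_BGR2HSV)
red=((g[...,0]<8)|(g[...,0]>172))&(g[...,1]>150)&(abs(P[...,0]-535)<40)&(P[...,1]<-280)&(P[...,1]>-460)&(P[...,2]>40)
w=P[red];print(len(w),np.percentile(w,[3,50,97],axis=0).round(0).tolist())
E
```

```text
time: 19.7
tool_pos: [422.9, -445.0, 416.8]
tool_rot: [2.312, 2.127, -0.001]
contact_force: [0.2, -0.1, 0.3]
finger_gap: 0.7
grip_force: 0.0
124 [[518.0, -446.0, 87.0], [525.0, -414.0, 99.0], [535.0, -367.0, 106.0]]
```

View pics/c8.png

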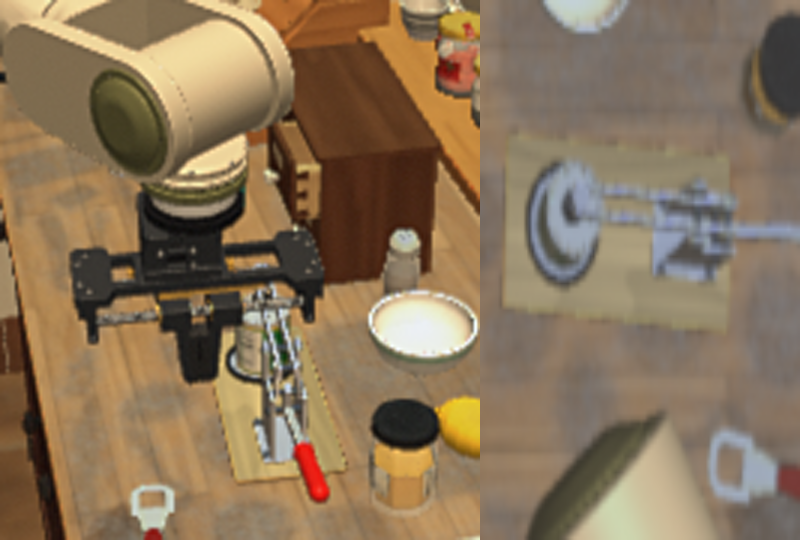

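The handle lies down and the arm presses on the tin's lid, with the robot clear. One last check that the tin sits flat in the nest.

Run:
```python
from h import *
q=arm.camera("top");P=cloud(q)
m=(P[...,2]>70)&(P[...,2]<95)&(np.hypot(P[...,0]-552,P[...,1]+136)<40)
w=P[m].astype(np.float32);print(m.sum(),np.median(w,0),cv2.minEnclosingCircle(w[:,:2]))
A=np.c_[w[:,:2]-w[:,:2].mean(0),np.ones(len(w))];from scipy.optimize import least_squares
print(least_squares(lambda c:A@c-w[:,2],[0,0,82],loss="soft_l1").x)
m=(P[...,2]>5)&(P[...,2]<30)&(np.hypot(P[...,0]-552,P[...,1]+136)<33);print("floor z",np.median(P[...,2][m]),m.sum())
```

```text
Traceback (most recent call last):
cv2.error: OpenCV(4.12.0) /io/opencv/modules/imgproc/src/shapedescr.cpp:201: error: (-215:Assertion failed) count >= 0 && (depth == CV_32F || depth == CV_32S) in function 'minEnclosingCircle'
```

Run:
```python
from h import *
from scipy.optimize import least_squares
q=arm.camera("top");P=cloud(q)
m=(P[...,2]>70)&(P[...,2]<95)&(np.hypot(P[...,0]-552,P[...,1]+136)<40)
w=P[m];print(m.sum(),np.median(w,0),cv2.minEnclosingCircle(np.ascontiguousarray(w[:,:2],dtype=np.float32)))
A=np.c_[w[:,:2]-w[:,:2].mean(0),np.ones(len(w))]
print(least_squares(lambda c:A@c-w[:,2],[0,0,82],loss="soft_l1").x)
```

```text
200 [ 546.75584677 -132.84439042   81.64447586] ((551.1064453125, -137.7550811767578), 28.923498153686523)
[2.93410490e-03 1.29099860e-02 8.16459374e+01]
```

The lid is level at z ≈ 84 with the camera offset taken out, so the tin is fully seated. Handing in.

```bash
python3 -c "
from h import *
print(arm.finish_job())"
```

```text
the job is handed in; nothing more can be done
None
```

The green-labelled tin stands level in the nest, let go of before the clamp closed; the handle is down at its stop with the spindle on the lid, the pale tin, mug and jar were not touched, and the job is handed in at about 20 s.

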